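Spice grinder: select pulse, fit the bayonet lid, hold it at pulse

TASK

Give the freshly washed spice grinder a test pulse. First turn the selector knob on its deck clockwise until it clicks over to the pulse setting, since the hand is needed on the lid afterwards. Then fit the bayonet lid into the mouth, fully home, twist it clockwise half-way to the middle mark on the rim against its return spring, never as far as the lock click, and finish while still holding it there, leaving everything else on the worktop where it is.

Things in the scene. Friction and masses are not known exactly. Their poses are not given: they have to be found in the camera images.
- grinder: Cordless spice grinder on suction feet, fixed: black deck 120 x 220 mm (x by y), 62 mm high, round steel tower near its +y end (115 mm across at the deck, 105 mm at the rim), selector knob near its -y end. Origin: centre of the underside, on the worktop; x, y along the deck's sides, z up. Yaw varies by 0.3 rad either way. It carries joints switch_ring and selector.
- mouth (a point): Centre of the tower's mouth, on top of its flat rim, 115 mm above the worktop; axes as the grinder's. Bore 62 mm in diameter through an 8 mm thick flange, with two slots 14 mm wide that reach 39 mm from the centre along the grinder's +x and -x. Below the flange is a ring-shaped space 10 mm high in which the lid's lugs turn.
- pulse_mark (a point): The pulse mark, the middle one of three raised marks on the rim, 47 mm from its centre: round dot at the slot (insert), narrow bar 0.67 rad clockwise of it seen from above (pulse, this point), square 1.27 rad clockwise of it (lock). This set starts at the slot nearer the robot (-x); the same set is repeated half a turn round. Axes as the grinder's.
- lid: Loose black bayonet lid, 100 to 170 g, 54 mm high, standing on its spigot; same after half a turn. Origin: centre of the spigot's underside; z up, x along the grip bar. Spigot 58 mm in diameter, 16 mm long, chamfered foot; at its foot two lugs 10 mm wide, 6 mm thick, reaching 36 mm from the axis along +x and -x. Cap 84 mm in diameter, 16 to 25 mm above the origin.
- lid_bar (a point): Centre of the top of the lid's grip bar, 54 mm above the lid's origin; axes as the lid's. Upright bar 52 mm long (x), 16 mm thick (y), 29 mm high over the cap; a white line on the cap at each end. Home: bar over the slots (lid x along the grinder's x, either way), lowered till the cap rests on the rim, lid origin 16 mm below point mouth; then the lid turns clockwise seen from above.
- switch_ring (a joint): Sprung ring in the mouth, turned by the lid's lugs: 0 at rest, grows as the lid turns clockwise, 0.6 rad with the grip bar at the pulse mark, 1.2 locked. The lid turns 0.07 rad (play) before the ring moves. A spring turns ring and lid back to 0 if let go: 0.08 N m at first, 0.18 N m from 0.55 to 0.75 rad, then falling; past 1.0 rad it snaps on into the lock.
- selector (a joint): Angle of the selector knob: 0 is off, 1.2 rad is pulse (both are stops), growing clockwise seen from above. A sprung detent stands between: it pushes back to off below 0.6 rad (up to 0.14 N m) and snaps on to pulse above.
- selector_grip (a point): Centre of the top of the selector knob, on its axis, 98 mm above the worktop. Grey disc 44 mm in diameter, its top 72 mm above the worktop, with an upright bar 40 mm long, 12 mm thick, 26 mm high. The point turns with the knob: its x lies along the bar (along the grinder's x when off; the bar's white line is at the end nearer the robot). Axis 68 mm from the grinder's origin along its -y.
- pepper_mill: Bystander: glass mill with a black head, 43 mm in diameter, 170 mm high, grey contents, standing behind the grinder. Origin: centre of the underside.
- salt_mill: Bystander: the same kind of mill with pink contents, beside the other. Origin: centre of the underside.
- orange: Bystander: an orange, 75 mm across, on the worktop beyond the lid. Origin: centre of the underside.
Mind the look-alikes: they are no part of the job. There is more than one size of the lid; the job needs the smaller.

How it is judged (in metres and radians):
On the way, in this order (a step that is already met when the one before it is completed fails the run):
1. the selector has clicked over to pulse (value of joint selector above 1.05 rad), for 0.2 s.
2. the lid sits fully home in the mouth, not yet twisted (horizontal distance between lid and mouth below 0.004 m and z of lid in the frame of mouth below -0.0135 m and angle between lid's own z axis and vertical below 0.08 rad and value of joint switch_ring below 0.35 rad), for 0.1 s.
At the end, for the whole second after the job is handed in: The selector stands at pulse (above 1.05 rad); the lid is home in the mouth (within 4 mm of its axis, its underside at least 13.5 mm below the rim, upright within 0.08 rad); the fingers hold the lid (more than 2 N) still, with the switch ring between 0.45 and 0.76 rad (pulse mark 0.6) (value of joint selector above 1.05 rad and value of joint switch_ring between 0.45 and 0.76 rad and horizontal distance between lid and mouth below 0.004 m and z of lid in the frame of mouth below -0.0135 m and angle between lid's own z axis and vertical below 0.08 rad and contact force between the fingers and lid above 2 N and angular speed of lid below 0.15 rad/s); the arm keeps its last pose, push and grip.
It fails at once if the lid was twisted into the lock (value of joint switch_ring above 1 rad).
It fails at once if the pepper mill was moved or knocked over (distance of pepper_mill from where it was at the start of the episode above 0.03 m or angle between pepper_mill's own z axis and vertical above 0.4 rad).
It fails at once if the salt mill was moved or knocked over (distance of salt_mill from where it was at the start of the episode above 0.03 m or angle between salt_mill's own z axis and vertical above 0.4 rad).
It fails at once if the orange was moved (distance of orange from where it was at the start of the episode above 0.05 m).
It also fails if it takes over 61 s, if anything falls off the work surface, if the arm or the gripper's body presses on something with over 40 N, if the wrist force passes 120 N, or if a joint passes its speed limit or range.

ROBOT

A 6-joint arm with a two-finger parallel gripper is mounted at the origin on a cart in front of the work surface, level with it; the furniture and walls round the work are solid. World frame = base frame: x ahead of the robot, y to its left, z up, the work surface at z = 0. Lengths are in m, angles in degrees, forces in N, time in s.
With the tool pointing down it reaches from about 0.375 to 0.9 m from the base axis. Payload 3.1 kg.
Tool frame: the origin (TCP) lies on the centre line of the jaws, within the pads' length; the fingertips stand 8 mm ahead of it and the grasp point (between the pads) lies 11 mm behind it; z points along the fingers, y is the line along which they close (so a half turn about z gives the same grasp; the last joint's range is limited). The gripper opens to 87 mm and grips with 3 to 60 N. Pads are 19 mm wide; open, the fingers measure 117 mm over their backs; the gripper's body (75 mm by 190 mm) begins 51 mm behind the grasp point.
Start: joints at [55.09, 30.224, 82.088, -0, 67.689, -10.227], TCP at [0.261, 0.568, 0.231] pointing down, gripper open.
Joint ranges: [-176.69, 176.69], [-43.24, 126.21], [12.49, 139.97], [-82, 262], [0, 151.66], [-163.58, 163.58]. Speed limits (degrees/s): [159.86, 159.86, 180, 180, 180, 180].

INTERFACE

Orientations are given as a 3x3 rotation matrix whose columns are the frame's x, y, z axes.
In Python, from rig import * gives the robot as it stands.
- The arm moves only by the tool step_arm, never from a script. Its argument "targets" is a list of rows, each a list of 5 numbers: the opening, from -1 (shut) to 1 (fully open), then the shift along the world's x, y, z normalised to -1 to 1, where 1 is 0.25 m, then the turn about the world's z normalised to -1 to 1, where 1 is 180 degrees. In form: [[fingers, x, y, z, turn], ...]. A call has 1 to 20 rows; each row is the pose to reach, as a shift and turn from the pose commanded when the call began, turning the shorter way round; what a row does not reach only later rows make up. A row lasts 1/10 s, in which the tool goes at most 50 mm and 8.59 degrees, less where a joint would pass 70% of its speed; a pose out of reach is approached as far as the arm can. A call with a number of a shift or a turn outside -1 to 1 is refused whole. A call with a gripper value outside its range is refused whole. The fingers move at their own pace and stop on an object; the grip force is fixed at half the most. Time passes only in rows, so rows that repeat a pose let the fingers close. It gives the time, the measured TCP pose, the force, the opening and the grip force at its end, in the units of the state.
- read_state(): the state, without advancing time (a new reading comes with each control period).
- capture(name): name is "scene" or "top"; returns a dict with "color" (384x512x3 uint8, red, green, blue), "mtx" (3x3 intrinsics, pixels), "pose" (4x4, takes a point from camera to world coordinates). Camera axes: x right, y down, z forward; pixel columns grow to the right and rows downward; lengths in m; the calibration is good to about 2 mm. A picture is of the moment at which its call begins. There is no depth.
- hand_in(): hands the job in; it is judged then, once.
The state is a dict: "time_s": time; "joint_positions": joint angles; "qvel": joint speeds; "tau": joint torques, N m; "position": TCP position; "tcp_rot": TCP orientation; "force": force on the tool from outside, world axes, zero at the start; "moment": the same for the moment, N m; "opening": opening from 0.0 (shut) to 1.0 (fully open); "grasp_force": force on a finger pad.
Only numpy, scipy, OpenCV 4.12 (cv2) and the standard library are available. Lean on these libraries where they do the work, as an engineer would, in place of code of your own. Each camera call takes 0.05 s, during which the arm holds its last target. There are 200 camera calls.

## Working session

There is one attempt and no reset: what is moved stays moved. The work goes in short steps, Python scripts to look and compute and a tool call to move; the robot and the scene stay as the last step left them, time stands still between calls to the robot, and variables do not carry over. Pictures are saved under pics/ and viewed, at most 10 in all, crops included, and the job is handed in when it is done.

Besides the shell and the picture viewer there is one more tool, called after "Emit:" in YAML: its name, and indented under it one key for each argument. step_arm: Moves the arm, as the interface text tells. Scaled input: -1 to 1 covers 0.25 m each way for a shift and 180 degrees each way for a turn. Its arguments: {"type":"object","properties":{"targets":{"type":"array","items":{"type":"array","items":{"type":"number"}}}},"required":["targets"]}

```bash
mkdir -p pics; python3 - <<'E'
from rig import *
import cv2,numpy as np
s=read_state();print(s['position'],s['tcp_rot'],s['opening'],s['time_s'])
for n in("scene","top"):
    c=capture(n);cv2.imwrite(f"pics/{n}0.png",c["color"][:,:,::-1]);print(n,c["mtx"].tolist(),np.round(c["pose"],4).tolist())
E
```

```text
[0.26055615 0.56731723 0.22955833] [[-9.08632283e-01  4.17595255e-01 -1.25624653e-03]
 [ 4.17596957e-01  9.08630612e-01 -1.78651879e-03]
 [ 3.95422289e-04 -2.14789337e-03 -9.99997615e-01]] 0.9971714055234752 0.0
scene [[356.5383814429979, 0.0, 263.1153595746806], [0.0, 356.5383814429979, 188.64081604699768], [0.0, 0.0, 1.0]] [[0.663, -0.428, 0.6142, 0.0519], [-0.7486, -0.383, 0.5412, -0.2107], [0.0036, -0.8186, -0.5744, 0.5742], [0.0, 0.0, 0.0, 1.0]]
top [[431.13370906947796, 0.0, 258.8821242212554], [0.0, 431.13370906947796, 191.21819952071368], [0.0, 0.0, 1.0]] [[0.0197, -0.9952, 0.0958, 0.4786], [-0.9992, -0.0228, -0.0313, 0.2462], [0.0334, -0.0951, -0.9949, 1.0839], [0.0, 0.0, 0.0, 1.0]]
```

View pics/scene0.png

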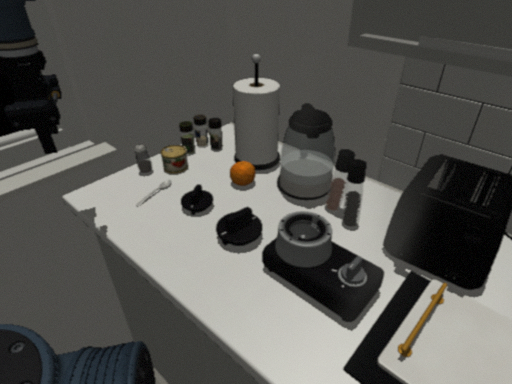

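View pics/top0.png

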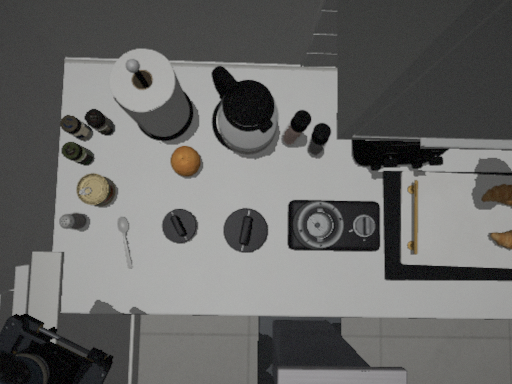

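There are two lid candidates: top (179,226), about 34 px across, which is 84 mm, and top (246,230), about 44 px, which is 105 mm. The left one fits the job. I'll confirm it in an enlarged crop.

```bash
python3 - <<'E'
import cv2,numpy as np
i=cv2.imread("pics/top0.png")
a=cv2.resize(i[185:265,155:285],None,fx=6,fy=6,interpolation=cv2.INTER_CUBIC)[:, :780]
b=cv2.resize(i[195:257,280:390],None,fx=7.09,fy=7.09,interpolation=cv2.INTER_CUBIC)
b=cv2.resize(i[195:257,280:390],(780,440),interpolation=cv2.INTER_CUBIC)
g=lambda x:np.clip(255*(x/255.)**.6,0,255).astype('uint8')
cv2.imwrite("pics/lids.png",g(a));cv2.imwrite("pics/grind.png",g(b))
E
```

```text
(no output)
```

View pics/lids.png

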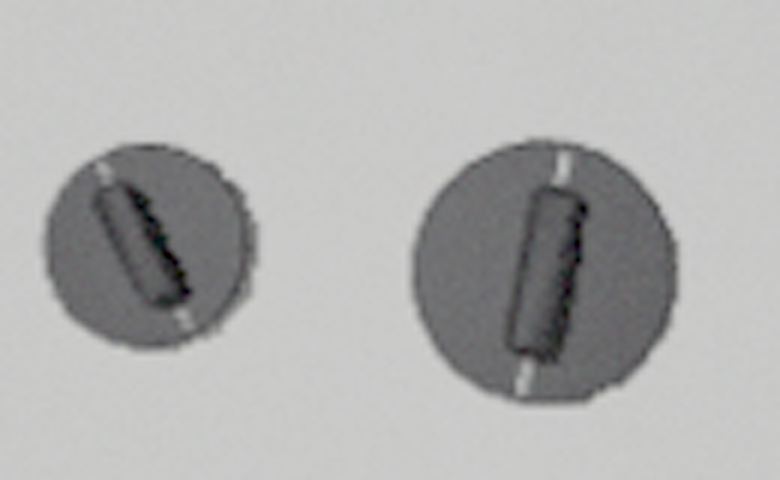

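View pics/grind.png

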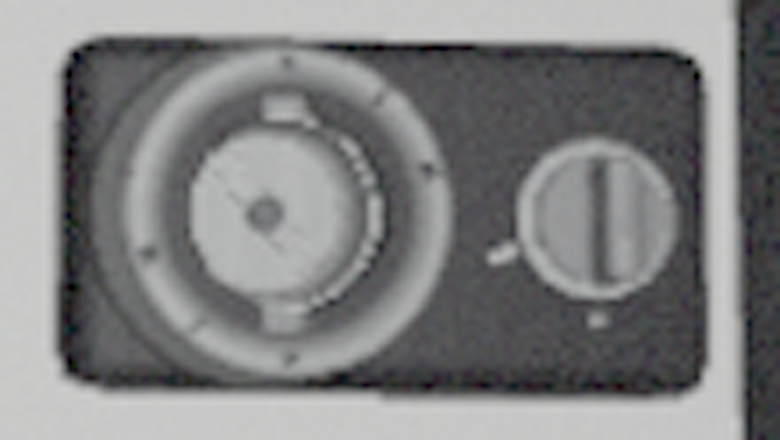

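Top view: the left lid (crop, 6x) has its cap at about (146,246) and its white lines at (103,168) and (186,320). It is the smaller one and matches 84 mm. In the grinder crop (7.09x) the rim dots are at (287,62) and (291,358), the bars at (378,99) and (200,325), and the knob disc centre at (599,219).

```bash
cat > h.py <<'E'
from rig import *
import numpy as np,cv2
K=np.array([[431.1337,0,258.8821],[0,431.1337,191.2182],[0,0,1]])
P=np.array([[0.0197,-0.9952,0.0958,0.4786],[-0.9992,-0.0228,-0.0313,0.2462],[0.0334,-0.0951,-0.9949,1.0839]])
def ray(px,z,K=K,P=P):
    d=P[:,:3]@np.linalg.inv(K)@[px[0],px[1],1]; t=(z-P[2,3])/d[2]; return P[:,3]+t*d
E
python3 - <<'E'
from h import *
def L(u,v,f,o,z): return ray(((u+.5)/f-.5+o[0],(v+.5)/f-.5+o[1]),z)
np.set_printoptions(precision=4,suppress=True)
a=L(103,168,6,(155,185),.025);b=L(186,320,6,(155,185),.025)
print('lid',L(146,246,6,(155,185),.025),(a+b)/2,'dist',np.linalg.norm(a-b),'ang',np.degrees(np.arctan2(*(a-b)[[1,0]])))
print('capdia',np.linalg.norm(L(146,142,6,(155,185),.025)-L(146,350,6,(155,185),.022)))
G=lambda u,v,z:L(u,v,7.09,(280,195),z)
for p,q in(((287,62),(291,358)),((378,99),(200,325)),((428,169),(149,252))):
    a=G(*p,.115);b=G(*q,.115);print('mouth',(a+b)/2,np.linalg.norm(a-b),np.degrees(np.arctan2(*(a-b)[[1,0]])))
k=G(599,219,.072);print('knob',k)
m=G(289,211,.115);d=m-k;print('m-k',np.linalg.norm(d[:2]),'grinder y dir',np.degrees(np.arctan2(d[1],d[0])))
# deck corners top z=.062
for u,v in((62,42),(705,48),(705,392),(62,385)): print(G(u,v,.062))
E
```

```text
lid [0.4921 0.406  0.025 ] [0.4929 0.4067 0.025 ] dist 0.07054283297044478 ang 30.481433639441256
capdia 0.08428682811057002
mouth [0.5007 0.0758 0.115 ] 0.09381155795442121 1.1291679324166812
mouth [0.5    0.0756 0.115 ] 0.09208459609205398 -37.7817823605761
mouth [0.5003 0.0758 0.115 ] 0.09329105066780656 -72.4575278303268
knob [ 0.5005 -0.0356  0.072 ]
m-k 0.11131517674578688 grinder y dir 90.21073864010327
[0.5564 0.1435 0.062 ]
[ 0.5592 -0.0747  0.062 ]
[ 0.4437 -0.0739  0.062 ]
[0.4421 0.1419 0.062 ]
```

Emit:
step_arm:
  targets:
    - [-0.08, 0.48, -1, 0, 0.14]
    - [-0.08, 0.48, -1, 0, 0.14]
    - [-0.08, 0.48, -1, 0, 0.14]
    - [-0.08, 0.48, -1, 0, 0.14]
    - [-0.08, 0.48, -1, 0, 0.14]
    - [-0.08, 0.48, -1, 0, 0.14]
    - [-0.08, 0.48, -1, 0, 0.14]
    - [-0.08, 0.48, -1, 0, 0.14]

```text
time_s: 0.9
position: [0.3811, 0.3174, 0.2304]
tcp_rot: [[-1.0, -0.007, -0.001], [-0.007, 1.0, 0.0], [0.001, 0.0, -1.0]]
force: [-0.1, 0.0, -0.8]
opening: 0.473
grasp_force: 0.0
```

Emit:
step_arm:
  targets:
    - [-0.08, 0.48, -1, -0.1, 0]
    - [-0.08, 0.48, -1, -0.1, 0]
    - [-0.08, 0.48, -1, -0.1, 0]
    - [-0.08, 0.48, -1, -0.1, 0]
    - [-0.08, 0.48, -1, -0.1, 0]
    - [-0.08, 0.48, -1, -0.1, 0]
    - [-0.08, 0.48, -1, -0.1, 0]
    - [-0.08, 0.48, -1, -0.1, 0]

```text
time_s: 1.7
position: [0.5008, 0.0689, 0.2052]
tcp_rot: [[-1.0, -0.009, -0.001], [-0.009, 1.0, 0.001], [0.001, 0.001, -1.0]]
force: [0.4, -0.2, -0.4]
opening: 0.463
grasp_force: 0.0
```

Emit:
step_arm:
  targets:
    - [-0.08, 0, -0.41, 0, 0]
    - [-0.08, 0, -0.41, 0, 0]
    - [-0.08, 0, -0.41, 0, 0]
    - [-0.08, 0, -0.41, 0, 0]
    - [-0.08, 0, -0.41, 0, 0]
    - [-0.08, 0, -0.41, 0, 0]

```text
time_s: 2.3
position: [0.5005, -0.0324, 0.2055]
tcp_rot: [[-1.0, -0.012, -0.001], [-0.012, 1.0, 0.001], [0.001, 0.001, -1.0]]
force: [0.1, 0.1, 0.0]
opening: 0.463
grasp_force: 0.0
```

Emit:
step_arm:
  targets:
    - [-0.08, 0, -0.01, -0.4, 0]
    - [-0.08, 0, -0.01, -0.4, 0]
    - [-0.08, 0, -0.01, -0.4, 0]
    - [-0.08, 0, -0.01, -0.44, 0]
    - [-0.08, 0, -0.01, -0.48, 0]
    - [-0.08, 0, -0.01, -0.485, 0]
    - [-0.08, 0, -0.01, -0.485, 0]
    - [-0.08, 0, -0.01, -0.485, 0]

```text
time_s: 3.1
position: [0.5018, -0.0373, 0.0858]
tcp_rot: [[-1.0, -0.009, 0.003], [-0.009, 1.0, -0.001], [-0.003, -0.001, -1.0]]
force: [-0.1, -0.0, -0.4]
opening: 0.46
grasp_force: 0.0
```

Emit:
step_arm:
  targets:
    - [-1, 0, 0, 0, 0]
    - [-1, 0, 0, 0, 0]
    - [-1, 0, 0, 0, 0]
    - [-1, 0, 0, 0, 0]
    - [-1, 0, 0, 0, 0]
    - [-1, 0, 0, 0, 0]
    - [-1, 0, 0, 0, 0]
    - [-1, 0, 0, 0, 0]

```text
time_s: 3.9
position: [0.5009, -0.0359, 0.0843]
tcp_rot: [[-1.0, -0.008, -0.0], [-0.008, 1.0, 0.002], [0.0, 0.002, -1.0]]
force: [0.7, 5.2, 2.0]
opening: 0.137
grasp_force: 30.0
```

Emit:
step_arm:
  targets:
    - [-1, 0, 0, 0, -0.03]
    - [-1, 0, 0, 0, -0.06]
    - [-1, 0, 0, 0, -0.09]
    - [-1, 0, 0, 0, -0.12]
    - [-1, 0, 0, 0, -0.15]
    - [-1, 0, 0, 0, -0.18]
    - [-1, 0, 0, 0, -0.21]
    - [-1, 0, 0, 0, -0.24]
    - [-1, 0, 0, 0, -0.27]
    - [-1, 0, 0, 0, -0.3]
    - [-1, 0, 0, 0, -0.33]
    - [-1, 0, 0, 0, -0.36]
    - [-1, 0, 0, 0, -0.385]
    - [-1, 0, 0, 0, -0.385]
    - [-1, 0, 0, 0, -0.385]
    - [-1, 0, 0, 0, -0.385]
    - [-1, 0, 0, 0, -0.385]

```text
time_s: 5.6
position: [0.501, -0.0358, 0.0844]
tcp_rot: [[-0.361, 0.933, 0.0], [0.933, 0.361, 0.002], [0.002, 0.001, -1.0]]
force: [1.4, 5.8, 1.6]
opening: 0.138
grasp_force: 30.0
```

Emit:
step_arm:
  targets:
    - [-0.2, 0, 0, 0, 0]
    - [-0.2, 0, 0, 0, 0]
    - [-0.2, 0, 0, 0, 0]
    - [-0.2, 0, 0, 0, 0]
    - [-0.2, 0, 0, 0.2, 0]
    - [-0.2, 0, 0, 0.4, 0]
    - [-0.2, 0, 0, 0.48, 0]
    - [-0.2, 0, 0, 0.48, 0]

```text
time_s: 6.4
position: [0.5032, -0.0379, 0.2076]
tcp_rot: [[-0.362, 0.932, 0.008], [0.932, 0.362, -0.002], [-0.005, 0.006, -1.0]]
force: [0.2, -0.2, -0.4]
opening: 0.398
grasp_force: 0.0
```

Emit:
step_arm:
  targets:
    - [0.38, -0.02, 0.88, 0, 0.28]
    - [0.38, -0.02, 0.88, 0, 0.28]
    - [0.38, -0.02, 0.88, 0, 0.28]
    - [0.38, -0.02, 0.88, 0, 0.28]
    - [0.38, -0.02, 0.88, 0, 0.28]
    - [0.38, -0.02, 0.88, 0, 0.28]
    - [0.38, -0.02, 0.88, 0, 0.28]

```text
time_s: 7.1
position: [0.4948, 0.1835, 0.2028]
tcp_rot: [[-0.95, 0.314, -0.003], [0.314, 0.95, -0.001], [0.003, -0.002, -1.0]]
force: [0.5, -1.0, 0.7]
opening: 0.686
grasp_force: 0.0
```

Emit:
step_arm:
  targets:
    - [0.38, -0.02, 0.89, 0, 0.272]
    - [0.38, -0.02, 0.89, 0, 0.272]
    - [0.38, -0.02, 0.89, 0, 0.272]
    - [0.38, -0.02, 0.89, 0, 0.272]
    - [0.38, -0.02, 0.89, 0, 0.272]
    - [0.38, -0.02, 0.89, 0, 0.272]
    - [0.38, -0.02, 0.89, 0, 0.272]
    - [0.38, -0.02, 0.89, 0, 0.272]
    - [0.38, -0.02, 0.89, 0, 0.272]

```text
time_s: 8.0
position: [0.4911, 0.4042, 0.2039]
tcp_rot: [[-0.863, -0.505, -0.001], [-0.505, 0.863, -0.001], [0.001, -0.0, -1.0]]
force: [1.3, 1.0, -0.3]
opening: 0.687
grasp_force: 0.0
```

```bash
python3 - <<'E'
from h import *
c=capture("top")["color"][:,:,::-1]
a=cv2.resize(c[185:265,130:240],(580,420),interpolation=cv2.INTER_CUBIC);b=cv2.resize(c[195:257,340:390],(200,248),interpolation=cv2.INTER_CUBIC)
o=np.zeros((420,790,3),'uint8');o[:,:580]=a;o[:248,585:785]=b
cv2.imwrite("pics/chk1.png",np.clip(255*(o/255.)**.6,0,255).astype('uint8'))
E
```

```text
(no output)
```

View pics/chk1.png

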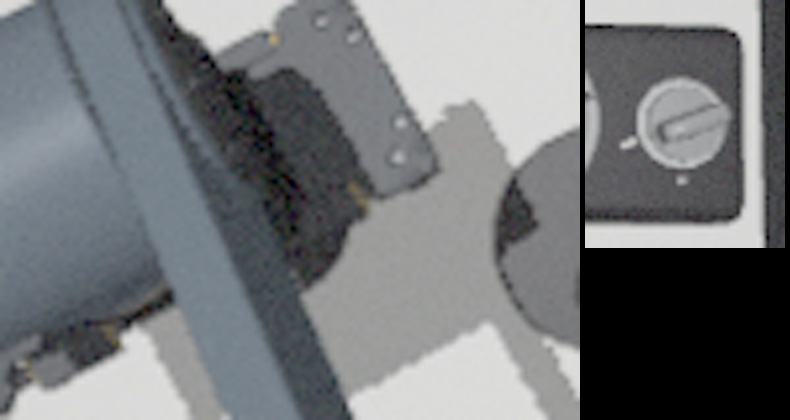

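The knob crop shows the bar turned to the pulse mark, at (695,123), so the selector has clicked over. Next is the lid grasp.

Emit:
step_arm:
  targets:
    - [0.38, 0.006, 0.004, -0.2, 0]
    - [0.38, 0.006, 0.004, -0.4, 0]
    - [0.38, 0.006, 0.004, -0.55, 0]
    - [0.38, 0.006, 0.004, -0.62, 0]
    - [0.38, 0.006, 0.004, -0.67, 0]
    - [0.38, 0.006, 0.004, -0.67, 0]
    - [0.38, 0.006, 0.004, -0.67, 0]

```text
time_s: 8.75
position: [0.4933, 0.4066, 0.0377]
tcp_rot: [[-0.861, -0.508, 0.001], [-0.508, 0.861, 0.001], [-0.002, -0.0, -1.0]]
force: [1.1, 0.1, -1.0]
opening: 0.686
grasp_force: 0.0
```

Emit:
step_arm:
  targets:
    - [-1, 0, 0, 0, 0]
    - [-1, 0, 0, 0, 0]
    - [-1, 0, 0, 0, 0]
    - [-1, 0, 0, 0, 0]
    - [-1, 0, 0, 0, 0]
    - [-1, 0, 0, 0, 0]
    - [-1, 0, 0, 0, 0]
    - [-1, 0, 0, 0, 0]

```text
time_s: 9.55
position: [0.4923, 0.4065, 0.0368]
tcp_rot: [[-0.861, -0.509, -0.0], [-0.509, 0.861, 0.0], [0.0, 0.0, -1.0]]
force: [-0.7, 0.5, 1.0]
opening: 0.181
grasp_force: 30.0
```

Emit:
step_arm:
  targets:
    - [-1, 0, 0, 0.1, 0]
    - [-1, 0, 0, 0.25, 0]
    - [-1, 0, 0, 0.4, 0]
    - [-1, 0, 0, 0.55, 0]
    - [-1, 0, 0, 0.65, 0]
    - [-1, 0.015, -0.15, 0.65, -0.03]
    - [-1, 0.015, -0.3, 0.65, -0.06]
    - [-1, 0.015, -0.45, 0.65, -0.09]
    - [-1, 0.015, -0.6, 0.65, -0.12]
    - [-1, 0.015, -0.75, 0.65, -0.15]
    - [-1, 0.015, -0.9, 0.65, -0.167]
    - [-1, 0.015, -0.9, 0.65, -0.167]

```text
time_s: 10.75
position: [0.4957, 0.1775, 0.199]
tcp_rot: [[-1.0, -0.004, -0.002], [-0.004, 1.0, -0.002], [0.002, -0.002, -1.0]]
force: [0.5, 0.8, -1.4]
opening: 0.179
grasp_force: 30.0
```

Emit:
step_arm:
  targets:
    - [-1, 0.008, -0.15, 0, 0]
    - [-1, 0.016, -0.3, -0.05, 0]
    - [-1, 0.016, -0.424, -0.1, 0]
    - [-1, 0.016, -0.424, -0.12, 0]
    - [-1, 0.016, -0.424, -0.12, 0]
    - [-1, 0.016, -0.424, -0.12, 0]

```text
time_s: 11.35
position: [0.5003, 0.0765, 0.1693]
tcp_rot: [[-1.0, -0.01, -0.0], [-0.01, 1.0, 0.001], [0.0, 0.001, -1.0]]
force: [0.5, -0.4, -1.3]
opening: 0.175
grasp_force: 30.0
```

```bash
python3 - <<'E'
from h import *
s=read_state();print(s['position'],s['tcp_rot'][:,1],s['force'],s['moment'])
c=capture("scene");print(c['mtx'].tolist(),c['pose'].tolist())
i=c["color"][:,:,::-1];cv2.imwrite("pics/sc2.png",i)
a=cv2.resize(i[150:300,220:400],(720,600),interpolation=cv2.INTER_CUBIC)
cv2.imwrite("pics/sc2c.png",np.clip(255*(a/255.)**.6,0,255).astype('uint8'))
E
```

```text
[0.50026033 0.07646435 0.16934587] [-1.00016969e-02  9.99949844e-01  5.24847527e-04] [ 0.54067736 -0.40450274 -1.29169864] [ 0.038446   -0.00989441  0.04826621]
[[356.5383814429979, 0.0, 263.1153595746806], [0.0, 356.5383814429979, 188.64081604699768], [0.0, 0.0, 1.0]] [[0.6630126148302039, -0.4280130161650604, 0.6141816755401482, 0.051892486844854355], [-0.748599506672221, -0.38302898746189057, 0.5411908844151264, -0.2107135562932558], [0.0036126425402355123, -0.8185924827148164, -0.5743633832833267, 0.5742016696419229], [0.0, 0.0, 0.0, 1.0]]
```

View pics/sc2c.png

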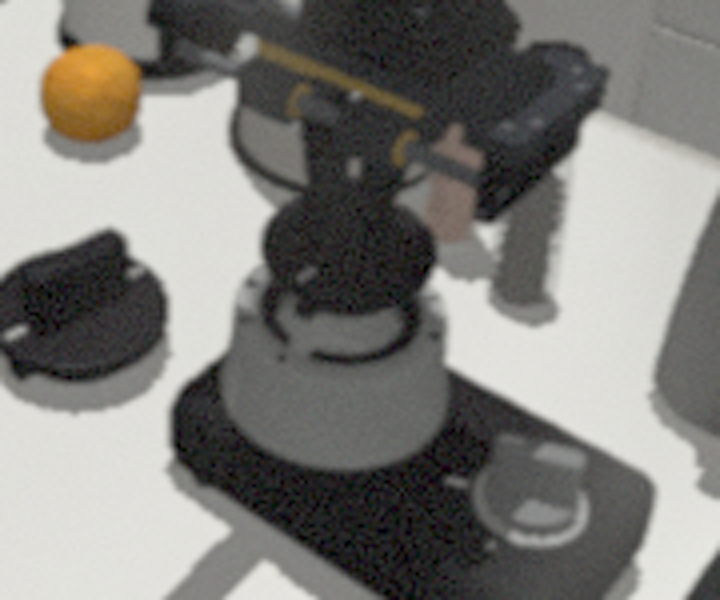

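The lid is held above the mouth, with the cap silhouette at crop x 263..437, its white line at (306,272), and the rim silhouette at about x 237..446. I'll compare these with projections.

```bash
python3 - <<'E'
from h import *
c=capture("scene");K2,P2=np.array(c['mtx']),np.array(c['pose'])
def proj(p):
    q=np.linalg.inv(P2)@np.c_[p,np.ones(len(p))].T; u=K2@q[:3]; return ((u[:2]/u[2]).T-[220,150]+.5)*4-.5
t=np.linspace(0,2*np.pi,361)
def circ(c,r,z): return proj(np.c_[c[0]+r*np.cos(t),c[1]+r*np.sin(t),0*t+z])
def ext(n,p): print(n,p.min(0).round(),p.max(0).round())
T=(.5003,.0765)
ext('cap',np.r_[circ(T,.042,.1575),circ(T,.042,.1485)])
ext('rim',circ((.5003,.0757),.0525,.115))
ext('deckring',circ((.5003,.0757),.0575,.062))
print('line',proj(np.array([[T[0]-.035,T[1],.1575]])))
a=np.array([-1.57,-.67-np.pi, -1.27-np.pi, np.pi]) 
for n,b in(('dot',np.pi),('bar',np.pi-.67),('sq',np.pi-1.27),('dot+x',0),('bar2',-.67),('sq2',-1.27)): print(n,proj(np.array([[.5003+.047*np.cos(b),.0757+.047*np.sin(b),.115]])))
for d in([.001,0,0],[0,.001,0]):print(proj(np.array([[.5,.076,.15]])+d)-proj(np.array([[.5,.076,.15]])))
i=c["color"][:,:,::-1][205:250,270:340]
a=cv2.resize(i,(770,495),interpolation=cv2.INTER_CUBIC)
cv2.imwrite("pics/sc3c.png",np.clip(255*(a/255.)**.45,0,255).astype('uint8'))
E
```

```text
cap [256. 187.] [436. 313.]
rim [233. 241.] [450. 385.]
deckring [220. 312.] [448. 473.]
line [[300.55558651 275.12272678]]
dot [[281.2948852  358.39591705]]
bar [[246.49654682 319.68961856]]
sq [[251.09495872 282.70015112]]
dot+x [[395.65599503 262.88026026]]
bar2 [[433.37110967 297.8296484 ]]
sq2 [[434.7769702  335.80833154]]
[[ 1.24566235 -0.99268763]]
[[-1.72004254 -0.88724451]]
```

View pics/sc3c.png

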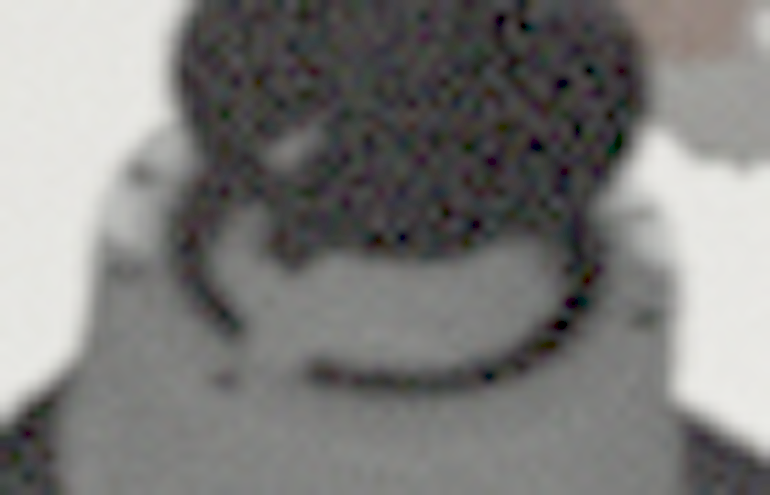

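```bash
python3 - <<'E'
from h import *
i=cv2.imread("pics/sc2.png",0).astype(int)
print('cols',list(range(280,292)),'...',list(range(324,334)))
for r in range(205,224): print(r,i[r,280:292],i[r,324:334])
c=capture("scene");K2,P2=np.array(c['mtx']),np.array(c['pose'])
def proj(p):
    q=np.linalg.inv(P2)@np.c_[p,np.ones(len(p))].T; u=K2@q[:3]; return (u[:2]/u[2]).T
t=np.linspace(0,2*np.pi,721);p=np.concatenate([proj(np.c_[.5003+.042*np.cos(t),.0765+.042*np.sin(t),0*t+z]) for z in(.1575,.1485)])
h=cv2.convexHull(p.astype('f4'))[:,0]
m=np.zeros((3840,5120),'u1');cv2.fillPoly(m,[np.round(h*10).astype(int)],1)
for r in range(205,224,2):
    x=np.where(m[r*10])[0];print(r,x.min()/10,x.max()/10)
# lug foot -x and spigot foot
print('lugtip',proj(np.array([[.5003-.036,.0765+s,.1325] for s in(-.005,.005)])),'spigot bottom',proj(np.c_[.5003+.029*np.cos(t),.0765+.029*np.sin(t),0*t+.1325]).max(0))
print(i[215:236,[292,294,296,298,300,304,308,312,316,320]])
E
```

```text
cols [280, 281, 282, 283, 284, 285, 286, 287, 288, 289, 290, 291] ... [324, 325, 326, 327, 328, 329, 330, 331, 332, 333]
205 [201 199 203 200 200 183 133  60  20  15  15  11] [26 40 59 64 66 63 62 66 68 68]
206 [199 201 200 201 195 161  92  35  11  15  14  16] [14 26 34 47 61 60 65 68 65 64]
207 [198 201 199 197 182 131  60  18  15  20  13  10] [ 9 12 16 33 52 66 68 64 67 63]
208 [200 199 200 197 172 109  40  12  11  10  10  12] [11  9  6 20 43 60 67 62 62 68]
209 [199 202 200 199 166  97  34   7  18  10  12  11] [ 5  6 10 12 30 51 65 61 65 64]
210 [201 201 201 198 163  83  23  12  19  12  13  11] [14  7  6 12 33 58 71 69 70 70]
211 [201 201 202 200 160  78  16   7  11  12  12  15] [ 5  7  8  6 26 56 83 83 87 85]
212 [201 198 201 196 163  79  21  14   9   7  14  11] [ 7 10  3 11 20 60 85 94 91 89]
213 [202 201 200 198 166  92  27  14  10  14  12  13] [ 7  4  6  1 22 54 84 87 89 84]
214 [200 204 202 198 173 109  33  10  13   4  15  13] [ 5 14  7 14 12 53 79 84 87 82]
215 [200 201 202 197 179 131  55  17  14  13  12   9] [10  7 11  9 23 56 77 86 84 88]
216 [200 203 198 176 143 105  59 
[... 986 characters left out ...]
24618]
[[ 6 13 15 10 14  8  9 13  7  8]
 [ 9  7 19 18  5  9 10 11  5  8]
 [ 5 10 30 40  8 13 13 12  6  5]
 [16 23 46 29  2 12 11 11 13  6]
 [14 36 37 15 14  9  9 13  8  7]
 [18 22 21  7 10  9 10  7  2 12]
 [12 12  9 12  4 10  9 11  8  5]
 [13  4 10 12 12  7  4  7  9  8]
 [24 10  6 11 10 14 13  7  7  9]
 [30 21  6 15 16  5  9 12 13  5]
 [37 21 10  4  6  4  4  8  6 11]
 [41 13 11  6 11 11 13  7  8  9]
 [48 13  8 11 16  4 11 11 30 12]
 [52 24 13 22 36 19 14 24 48 20]
 [57 44 28 40 52 41 38 45 50 17]
 [53 55 47 56 60 52 54 57 51 29]
 [57 57 57 61 61 56 58 51 53 30]
 [53 56 61 60 62 62 57 57 54 20]
 [40 60 58 59 60 57 56 57 53 15]
 [34 57 58 62 62 65 53 56 51  9]
 [38 55 60 63 62 65 62 57 46  4]]
```

The cap, spigot and rim edges agree with the projections to within about 1 mm laterally, so I'll descend gently and watch the force.

Emit:
step_arm:
  targets:
    - [-1, 0, 0, -0.02, 0]
    - [-1, 0, 0, -0.04, 0]
    - [-1, 0, 0, -0.06, 0]
    - [-1, 0, 0, -0.07, 0]
    - [-1, 0, 0, -0.08, 0]
    - [-1, 0, 0, -0.09, 0]
    - [-1, 0, 0, -0.09, 0]

```text
time_s: 12.2
position: [0.5, 0.0753, 0.1464]
tcp_rot: [[-1.0, -0.009, -0.001], [-0.009, 1.0, 0.0], [0.001, 0.0, -1.0]]
force: [-0.1, 0.5, -1.7]
opening: 0.181
grasp_force: 30.0
```

Emit:
step_arm:
  targets:
    - [-1, 0, 0, -0.015, 0]
    - [-1, 0, 0, -0.03, 0]
    - [-1, 0, 0, -0.04, 0]
    - [-1, 0, 0, -0.047, 0]
    - [-1, 0, 0, -0.047, 0]
    - [-1, 0, 0, -0.047, 0]

```text
time_s: 12.8
position: [0.5001, 0.0754, 0.1358]
tcp_rot: [[-1.0, -0.009, 0.0], [-0.009, 1.0, -0.0], [-0.0, -0.0, -1.0]]
force: [-2.3, -0.0, 5.4]
opening: 0.182
grasp_force: 30.0
```

Emit:
step_arm:
  targets:
    - [-1, 0, 0, 0, 0]
    - [-1, 0, 0, 0, -0.02]
    - [-1, 0, 0, 0, -0.04]
    - [-1, 0, 0, 0, -0.06]
    - [-1, 0, 0, 0, -0.08]
    - [-1, 0, 0, 0, -0.1]
    - [-1, 0, 0, 0, -0.12]
    - [-1, 0, 0, 0, -0.14]
    - [-1, 0, 0, 0, -0.16]
    - [-1, 0, 0, 0, -0.175]
    - [-1, 0, 0, 0, -0.19]
    - [-1, 0, 0, 0, -0.2]
    - [-1, 0, 0, 0, -0.21]
    - [-1, 0, 0, 0, -0.215]
    - [-1, 0, 0, 0, -0.215]
    - [-1, 0, 0, 0, -0.215]
    - [-1, 0, 0, 0, -0.215]

```text
time_s: 14.5
position: [0.5015, 0.0766, 0.1359]
tcp_rot: [[-0.786, 0.618, 0.003], [0.618, 0.786, 0.002], [-0.002, 0.004, -1.0]]
force: [1.8, 4.8, 3.3]
opening: 0.183
grasp_force: 30.1
```

```bash
python3 - <<'E'
from h import *
s=read_state();print(s['position'],np.degrees(np.arctan2(s['tcp_rot'][1,1],s['tcp_rot'][0,1])),s['force'],s['moment'],s['grasp_force'])
i=capture("scene")["color"][:,:,::-1]
a=cv2.resize(i[180:300,260:400],(700,600),interpolation=cv2.INTER_CUBIC)
cv2.imwrite("pics/end.png",np.clip(255*(a/255.)**.45,0,255).astype('uint8'))
E
```

```text
[0.50152094 0.07664093 0.13591553] 51.85425887015364 [1.79300797 4.80022796 3.34356519] [ 0.88798934 -0.10001849  0.38194518] 30.061471816152334
```

View pics/end.png

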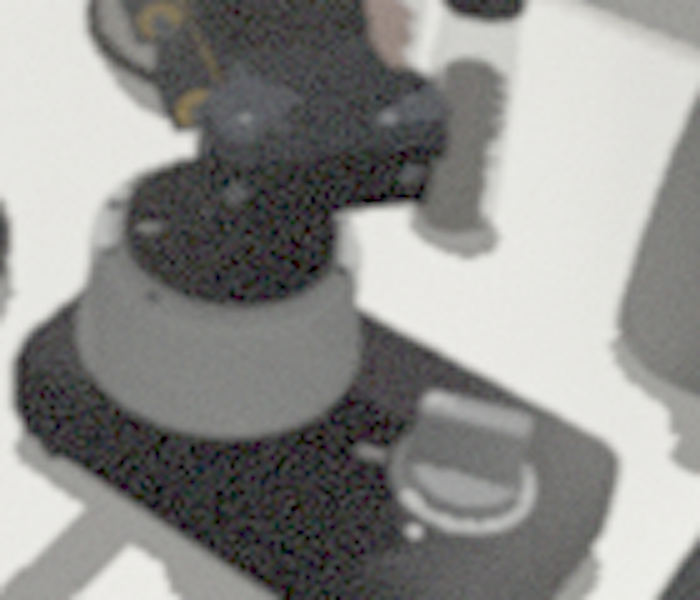

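The white line on the cap at (150,227) points at the left pulse bar, the cap is on the rim, and the knob is at pulse. I'll hold briefly, then hand in.

Emit:
step_arm:
  targets:
    - [-1, 0, 0, 0, 0]
    - [-1, 0, 0, 0, 0]
    - [-1, 0, 0, 0, 0]
    - [-1, 0, 0, 0, 0]

```text
time_s: 14.95
position: [0.5015, 0.0766, 0.1359]
tcp_rot: [[-0.786, 0.618, 0.003], [0.618, 0.786, 0.002], [-0.002, 0.004, -1.0]]
force: [0.5, 4.6, 4.0]
opening: 0.179
grasp_force: 30.1
```

```bash
python3 -c "
from rig import *
s=read_state();print(s['position'],s['tcp_rot'][:,1],s['grasp_force']);print(hand_in())"
```

```text
[0.50151855 0.07661016 0.1358929 ] [0.617677   0.78642409 0.00350343] 30.06159952841699
the job is handed in; nothing more can be done
None
```

I handed the job in at about 15 s with the selector at pulse, the small lid fully home and held at about 0.675 rad (ring about 0.60), the grip at 30 N, and nothing else touched; `hand_in()` returned no verdict.

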